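Close the twist-lock pigment canister

ROBOT

A 6-joint arm with a two-finger parallel gripper is mounted at the origin on the work surface. World frame = base frame: x ahead of the robot, y to its left, z up, the work surface at z = 0. Lengths are in m, angles in rad, forces in N, time in s.
With the tool pointing down it reaches from about 0.35 to 0.975 m from the base axis. Payload 4.9 kg.
Tool frame: the origin (TCP) lies at the very end of the fingers, on their centre line; the grasp point (between the pads) lies 19 mm behind it; z points along the fingers, y is the line along which they close (so a half turn about z gives the same grasp; the last joint's range is limited). The gripper opens to 85 mm and grips with 20 to 120 N. Pads are 22 mm wide; open, the fingers measure 114 mm over their backs; the gripper's body (76 mm by 85 mm) begins 54 mm behind the grasp point. The pads swing forward as they close: fully open they stand 13 mm farther back than shut.
Start: joints at [-1.342, 0.053, 1.613, -0, 1.476, -0.119], TCP at [0.213, -0.588, 0.231] pointing down, gripper open.
Joint ranges: [-3.01, 3.01], [-1.01, 2.22], [0.06, 2.58], [-1.02, 4.17], [0.09, 2.62], [-3.14, 3.14]. Speed limits (rad/s): [2.57, 2.57, 3.14, 3.14, 3.14, 3.14].

INTERFACE

Orientations are given as a unit quaternion [w, x, y, z].
In Python, from plant import state, optics, ticket, nets gives the robot as it stands. The module is installed in compiled form; this text tells all that it offers.
- The arm moves only by the shell command python3 -m inch 'ROWS' [OPENING]. ROWS is JSON, a list of rows, each an object of numbers: "dx", "dy", "dz": the shift along the tool's x, y, z as a fraction of full scale; "rx", "ry", "rz": the turn, a rotation vector about the tool's x, y, z as a fraction of full scale. In form: [{"dx": .., "dy": .., "dz": .., "rx": .., "ry": .., "rz": ..}, ...]. A call has 1 to 5 rows; each row is the pose to reach, as a shift and turn from the pose commanded when the call began, along the tool's axes at that moment; what a row does not reach only later rows make up. Full scale, the value 1, is 0.8 m for a shift and 1.5 rad for a turn. A row lasts 1/10 s, in which the tool goes at most 50 mm and 8.59 degrees, less where a joint would pass 70% of its speed; a pose out of reach is approached as far as the arm can. A call with a number of a shift or a turn outside -1 to 1 is refused whole. A call with a gripper value outside its range is refused whole. OPENING is the opening, from -1 (shut) to 1 (fully open), set as the call begins (- or left out, the last holds). The fingers move at their own pace and stop on an object; the grip force is fixed at half the most. Time passes only in rows, so rows that repeat a pose let the fingers close. It gives the time, the measured TCP pose, the force, the opening and the grip force at its end, in the units of the state.
- state(): the state, without advancing time (a new reading comes with each control period).
- optics.grab_frame(name): name is "side" or "top"; returns the picture (420x560x3 uint8, red, green, blue); there is no depth.
- optics.camera_info(name): a dict with "fx", "fy", "cx", "cy" (pixels), "R" (3x3) and "t" (3): a world point X has camera coordinates R X + t. Camera axes: x right, y down, z forward; pixel columns grow to the right and rows downward; lengths in m; the calibration is good to about 2 mm. A picture is of the moment at which its call begins. camera_info takes no time and is no camera call.
- ticket.job_done(): hands the job in; it is judged then, once.
Trained networks look in the newest picture that a camera, given by its name, has taken for a name from the list of things; names that differ only in an ending like _2 or _b are one class to them, and where a whole thing is asked for, a point or a joint stands for the part that bears it (a point fixed in the world has none). Each returns a list of dicts, best first, with "confidence" (0 to 1); they miss things now and then, are a little off and sometimes report something else, mostly with a low value. They report only what shows in the picture. A call takes as long as a camera call. They do not tell look-alikes from the thing itself.
- nets.boxes_of(camera, name): "bbox" ([centre column, centre row, width, height] in pixels, round what is visible of it).
- nets.outline_of(camera, name): "pixels" (420x560 bool, what is visible of it) and "bbox" ([centre column, centre row, width, height] in pixels, round what is visible of it).
The state is a dict: "time": time; "joint_pos": joint angles; "joint_vel": joint speeds; "joint_efforts": joint torques, N m; "tool_pos": TCP position; "tool_rot": TCP orientation; "contact_force": force on the tool from outside, world axes, zero at the start; "ft_torque": the same for the moment, N m; "gripper_width": opening from 0.0 (shut) to 1.0 (fully open); "grasp_force": force on a finger pad.
Only numpy, scipy, OpenCV 4.12 (cv2) and the standard library are available. Lean on these libraries where they do the work, as an engineer would, in place of code of your own. Each camera call takes 0.05 s, during which the arm holds its last target. There are 200 camera calls.

TASK

Stand the small aluminium pigment pot upright inside the lower shell that waits in the plywood cradle, put the hollow upper shell down over it, and twist it clockwise (seen from above) to its stop so that its claws lock under the tabs, all with the lower shell still in the cradle. Then lift the closed canister out by its grip bar and set it upright in the middle of the cork coaster on the bamboo board; put it down, do not drop it. Leave the canister that is already closed and the other things on the table where they are.

Things in the scene. Friction and masses are not known exactly. Their poses are not given: they have to be found in the camera images.
- lower_shell: White plastic lower half of the canister, an open cup, loose, 0.15 kg, upright in the cradle. Origin: centre of underside, z up. Square foot 56 x 56 mm along its x and y, 8 mm high; inner floor at z = 8 mm, rim at z = 44 mm. Wall 3 mm; outer radius 26 mm at the bottom, 30 mm at the rim. Two tabs stick out at the rim along +x and -x (see the tab point); the wide gaps lie along +y and -y.
- lower_tab (a point): Middle of the top of the lower shell's +x tab, at its (33, 0, 44) mm. Each tab is about 50 degrees of arc, from the wall out to radius 37 mm, z = 38 to 44 mm. A stop under its clockwise end ends the twist a few degrees past the point where the two shells' x axes are in line.
- upper_shell: White plastic upper half, a hollow cap, loose, 0.09 kg, standing mouth down on the table at any yaw. Origin: centre of its underside at the level of the claw bottoms, z up. Mouth at z = 12 mm, outer radius 30 mm there, cavity radius 25 to 27 mm up to z = 52 mm; top face at z = 56 mm. Half a turn makes no difference: both shells are two-fold symmetric. Seated, its origin is 32 mm above the lower shell's.
- upper_bar (a point): Centre of the grip bar on top of the upper shell, 69 mm above its origin. The bar is 50 mm long along the shell's x, 12 mm wide along its y, 26 mm high (z = 56 to 82 mm) and runs from claw to claw. Locked, the bar is in line with the lower shell's tabs; the closed canister can be carried by it.
- upper_claw (a point): Toe of the +x claw, at the upper shell's (37, 0, 2) mm; the other is at -x. Claws are 14 mm wide; toes z = 0 to 4 mm, radius 32 to 43 mm. They go straight down in the gaps, best with the upper x axis 60 degrees counter-clockwise (from above) of the lower's; then 60 degrees clockwise, with little torque, brings them under the tabs with 2 mm of play. Over the tabs the shell will not go down.
- pot: Closed aluminium pigment pot, plain cylinder, 41 mm diameter, 70 mm high, 0.09 kg, loose, standing upright on the table. Origin: centre of the underside, z up. In the lower shell it stands on the inner floor and sticks out 34 mm above the rim.
- cradle: Fixed plywood holder 80 x 80 mm, 16 mm high, with a square socket 60 x 60 mm and 12 mm deep that keeps the lower shell's foot from turning. Origin: centre of the underside; the socket floor is at z = 4 mm.
- coaster: Fixed round cork coaster, 90 mm diameter, 4 mm thick, on the free half of the bamboo board. Origin: centre of its underside, 12 mm above the table.
- board: Fixed bamboo board 110 x 250 mm (its x and y), 12 mm thick, origin at the centre of its underside. The coaster and the closed canister are on it, 65 mm either side of its centre along y; which is on which side varies.
- closed_canister: A canister of the same kind already closed, 114 mm high, 86 mm across the claws, standing on the bamboo board. Origin: centre of the underside. Leave alone.
- tape_roll: Roll of paper tape lying flat, 84 mm diameter, 24 mm high; origin at the centre of the underside. Leave alone.
- upturned_cup: White mixing cup upside down, 82 mm diameter, 95 mm high; origin at the centre of the underside. Leave alone.
- hardener_bottle: White bottle, 60 mm diameter, 150 mm high; origin at the centre of the underside. Leave alone.
- small_jar: Small glass jar, 40 mm diameter, 50 mm high; origin at the centre of the underside. Leave alone.
- spoon: White plastic spoon lying flat, 160 mm long. Leave alone.
- sanding_block: Cork sanding block 70 x 45 x 28 mm; origin at the centre of the underside. Leave alone.
Things that resemble listed ones, but are neither listed nor needed, are in the scene too. There is more than one size of the cradle; the job needs the largest. What is shaped like the upper_shell but orange is not meant.

How it is judged:
On the way, in this order (a step that is already met when the one before it is completed fails the run):
1. the pot stands inside the lower shell, which is still in the cradle (z of pot in the frame of lower_shell between 0.004 and 0.012 m and x of pot in the frame of lower_shell between -0.007 and 0.007 m and y of pot in the frame of lower_shell between -0.007 and 0.007 m and angle between the z axis of pot and the z axis of lower_shell, either way round below 0.15 rad and horizontal distance between lower_shell and cradle below 0.006 m and height (world z) of lower_shell below 0.01 m), for 0.2 s.
2. the upper shell is seated on the rim over the pot, claws in the gaps (all of step 1 and z of upper_shell in the frame of lower_shell between 0.029 and 0.036 m and x of upper_shell in the frame of lower_shell between -0.005 and 0.005 m and y of upper_shell in the frame of lower_shell between -0.005 and 0.005 m and angle between the x axis of upper_shell and the x axis of lower_shell, either way round above 0.45 rad), for 0.1 s.
3. the upper shell is twisted home, claws under the tabs, in the cradle (all of step 1 and z of upper_shell in the frame of lower_shell between 0.029 and 0.036 m and x of upper_shell in the frame of lower_shell between -0.005 and 0.005 m and y of upper_shell in the frame of lower_shell between -0.005 and 0.005 m and angle between the x axis of upper_shell and the x axis of lower_shell, either way round below 0.2 rad), for 0.2 s.
4. the closed canister is lifted out of the cradle in one piece (angle between the x axis of upper_shell and the x axis of lower_shell, either way round below 0.2 rad and height (world z) of lower_shell above 0.045 m and z of upper_shell in the frame of lower_shell below 0.04 m and contact force between the fingers and upper_shell above 0.5 N), for 0.2 s.
At the end, for the whole second after the job is handed in: Pot upright on the lower shell's floor (within 7 mm of its axis), upper shell seated (within 5 mm) and locked (x axes within 0.2 rad), and the closed canister upright, at rest, released, within 20 mm of the coaster's centre (z of pot in the frame of lower_shell between 0.004 and 0.012 m and x of pot in the frame of lower_shell between -0.007 and 0.007 m and y of pot in the frame of lower_shell between -0.007 and 0.007 m and angle between the z axis of pot and the z axis of lower_shell, either way round below 0.15 rad and z of upper_shell in the frame of lower_shell between 0.029 and 0.036 m and x of upper_shell in the frame of lower_shell between -0.005 and 0.005 m and y of upper_shell in the frame of lower_shell between -0.005 and 0.005 m and angle between the x axis of upper_shell and the x axis of lower_shell, either way round below 0.2 rad and horizontal distance between lower_shell and coaster below 0.02 m and z of lower_shell in the frame of coaster between 0.001 and 0.008 m and angle between lower_shell's own z axis and vertical below 0.08 rad and linear speed of each of lower_shell, upper_shell below 0.02 m/s and linear speed of pot below 0.03 m/s); the robot touches nothing.
It fails at once if a bystander is moved more than 30 mm (distance of any of closed_canister, tape_roll, upturned_cup, hardener_bottle, small_jar, spoon, sanding_block from where it was at the start of the episode above 0.03 m).
It fails at once if the closed canister is tipped (angle between closed_canister's own z axis and vertical above 0.3 rad).
It fails at once if the lower shell is dropped: it moves faster than 0.6 m/s while the fingers do not hold the upper shell (linear speed of lower_shell above 0.6 m/s and contact force between the fingers and upper_shell below 0.2 N).
It also fails if it takes over 64 s, if anything falls off the work surface, if the arm or the gripper's body presses on something with over 40 N, if the wrist force passes 120 N, or if a joint passes its speed limit or range.

## Working session

There is one attempt and no reset: what is moved stays moved. The work goes in short steps, Python scripts to look and compute and a shell command to move; the robot and the scene stay as the last step left them, time stands still between calls to the robot, and variables do not carry over. Pictures are saved under pics/ and viewed, at most 10 in all, crops included, and the job is handed in when it is done.

```bash
mkdir -p pics; cat > h.py <<'E'
import numpy as np, cv2
from plant import state, optics, ticket, nets
def grab(n,f=None):
    im=optics.grab_frame(n)
    if f: cv2.imwrite('pics/'+f,cv2.cvtColor(im,cv2.COLOR_RGB2BGR))
    return im
def ray(n,u,v,z):
    c=optics.camera_info(n);R=np.array(c['R']);t=np.array(c['t'])
    d=R.T@np.array([(u-c['cx'])/c['fx'],(v-c['cy'])/c['fy'],1]);o=-R.T@t
    return o+d*(z-o[2])/d[2]
def proj(n,X):
    c=optics.camera_info(n);p=np.array(c['R'])@np.array(X)+np.array(c['t'])
    return np.array([c['fx']*p[0]/p[2]+c['cx'],c['fy']*p[1]/p[2]+c['cy']])
E
python3 - <<'E'
from h import *
a=grab('top','top0.png');b=grab('side','side0.png')
for n in ('top','side'):
    c=optics.camera_info(n);print(n,c['fx'],(-np.array(c['R']).T@np.array(c['t'])).round(3),np.array(c['R']).round(2).tolist())
    for k in ['lower_shell','upper_shell','upper_bar','upper_claw','lower_tab','pot','cradle','coaster','closed_canister','small_jar','upturned_cup']:
        print(n,k,[(round(d['confidence'],2),np.round(d['bbox']).astype(int).tolist()) for d in nets.boxes_of(n,k)][:5])
print(state())
E
```

```text
top 451.3336119771317 [0.351 0.002 1.135] [[0.01, -1.0, -0.0], [-0.99, -0.01, -0.14], [0.14, 0.0, -0.99]]
top lower_shell [(0.85, [287, 237, 26, 29])]
top upper_shell [(0.94, [211, 236, 27, 25]), (0.9, [208, 185, 24, 27]), (0.53, [283, 237, 39, 39])]
top upper_bar [(0.9, [206, 180, 27, 27]), (0.64, [210, 238, 27, 32]), (0.16, [284, 238, 39, 42])]
top upper_claw [(0.68, [211, 234, 28, 25]), (0.6, [209, 184, 28, 28])]
top lower_tab [(0.57, [287, 234, 28, 30])]
top pot [(0.58, [376, 244, 20, 18])]
top cradle [(0.97, [285, 238, 39, 39]), (0.79, [332, 250, 26, 29]), (0.75, [305, 286, 21, 22])]
top coaster [(0.65, [314, 166, 36, 38])]
top closed_canister [(0.7, [263, 164, 34, 35])]
top small_jar [(0.58, [161, 176, 21, 21])]
top upturned_cup [(0.76, [146, 147, 39, 36]), (0.61, [207, 235, 27, 25]), (0.35, [418, 192, 28, 33])]
side 446.9837860016719 [0.063 0.735 0.993] [[-0.85, -0.53, 0.0], [-0.39, 0.62, -0.68], [0.36, -0.58, -0.73]]
side lower_shell [(0.81, [294, 215, 25, 26])]
side upper_shell [(0.84, [258, 260, 32, 25]), (0.76, [216, 244, 23, 41]), (0.21, [217, 317, 37, 36])]
side upper_ba
[... 651 characters left out ...]
nt_pos': array([-1.34201278e+00,  5.26836652e-02,  1.61287529e+00,  3.83055974e-05,
        1.47604171e+00, -1.19003851e-01]), 'joint_vel': array([-0.00122356, -0.00036468,  0.00099025,  0.0002575 , -0.00015643,
        0.00148354]), 'joint_efforts': array([-1.54144686e-04, -3.93689668e+01, -3.70457339e+01, -1.42237514e-04,
        6.55535878e-04,  1.89478624e-05]), 'tool_pos': array([ 0.21301559, -0.58755969,  0.23132849]), 'tool_rot': array([-5.04558708e-06,  9.84918866e-01,  1.73016842e-01,  1.88184040e-05]), 'contact_force': array([-0.28145647, -0.33281858, -0.1977031 ]), 'ft_torque': array([ 0.01482265, -0.00029499, -0.00409475]), 'grasp_force': 0.0, 'gripper_width': 0.9997541511838016}
```

View pics/top0.png

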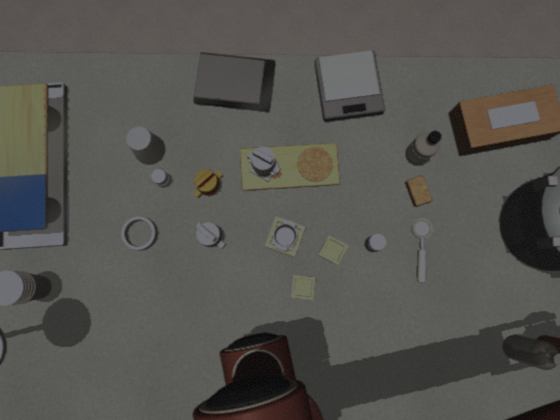

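View pics/side0.png

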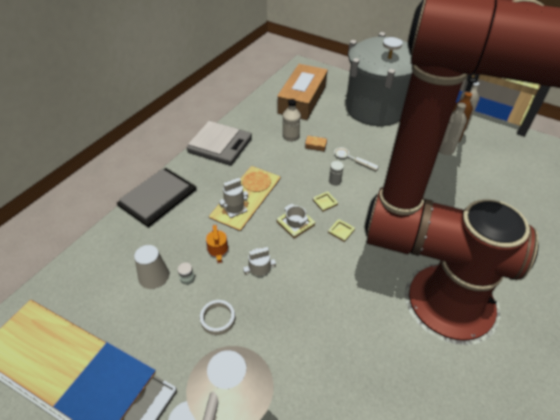

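The top picture shows, as possible mistakes:
- **Upper shell:** white cap at (208,234), the one I want. The orange cap at (206,182) and the closed canister at (263,161) are not.
- **Cradle:** the largest is at (285,237). Smaller ones are at (333,250) and (303,287).
- **Pot:** (376,243). The small jar is at (160,178) and the spoon bowl at (421,230).

I'll check these in one crop sheet.

```bash
python3 - <<'E'
from h import *
t=cv2.imread('pics/top0.png');s=cv2.imread('pics/side0.png')
def c(i,u,v,r=26): return cv2.resize(cv2.convertScaleAbs(i[v-r:v+r,u-r:u+r],alpha=1.8 if i is t else 1.1),(260,260),interpolation=cv2.INTER_CUBIC)
cv2.imwrite('pics/crop0.png',np.vstack([np.hstack([c(t,208,234),c(t,285,237),c(t,376,243)]),np.hstack([c(s,258,262),c(s,295,220),c(s,337,173)])]))
grab('top')
for k,z in (('upper_shell',.04),('lower_shell',.044),('cradle',.016),('pot',.07),('coaster',.016)):
    for cam in ('top','side'):
        if k=='upper_shell' or cam=='top': grab(cam)
        elif cam=='side': grab(cam)
        for d in nets.outline_of(cam,k)[:3]:
            m=d['pixels'].astype(np.uint8);v,u=np.nonzero(m);r=cv2.minAreaRect(np.c_[u,v].astype(np.float32))
            print(k,cam,round(d['confidence'],2),np.round([u.mean(),v.mean()],1),len(u),np.round(ray(cam,u.mean(),v.mean(),z),3)[:2],[np.round(x,1) for x in r])
E
```

```text
upper_shell top 0.9 [206.5 182.5] 614 [0.591 0.189] [array([208., 183.]), array([28., 28.]), np.float64(90.0)]
upper_shell top 0.59 [209.2 234.8] 580 [0.461 0.178] [array([210., 235.]), array([26., 28.]), np.float64(90.0)]
upper_shell top 0.5 [160.4 177.6] 279 [0.602 0.304] [array([160.5, 177.5]), array([21.2, 15.6]), np.float64(45.0)]
upper_shell side 0.94 [216.1 243. ] 491 [0.59  0.197] [array([216.5, 243.5]), array([26.8, 24.7]), np.float64(40.6)]
upper_shell side 0.78 [259.2 261.7] 636 [0.458 0.185] [array([257.1, 262.3]), array([27.4, 32.3]), np.float64(59.7)]
upper_shell side 0.58 [335.6 172.3] 297 [ 0.446 -0.223] [array([335.6, 172.5]), array([13.2, 24. ]), np.float64(8.1)]
lower_shell top 0.67 [284.4 235.7] 600 [ 0.461 -0.005] [array([284.3, 235.1]), array([24.1, 30.2]), np.float64(11.3)]
lower_shell side 0.77 [295.  216.1] 480 [0.459 0.003] [array([294.8, 215.3]), array([25.5, 23.3]), np.float64(45.0)]
lower_shell side 0.6 [256.  180.8] 446 [ 0.631 -0.055] [array([255.8, 180.9]), array([25.5, 21.5]), np.float64(26.6)]
cradle top 0.93 [302.5 287. ] 519 [ 0.338 -0.051] [array(
[... 578 characters left out ...]
 array([30.4, 26.2]), np.float64(45.0)]
pot top 0.64 [374.7 242.6] 311 [ 0.444 -0.219] [array([374.5, 242.5]), array([17., 21.]), np.float64(90.0)]
pot top 0.49 [283.4 235.3] 384 [ 0.459 -0.003] [array([284.3, 235.6]), array([32.6, 33.2]), np.float64(18.4)]
pot side 0.84 [335.6 172.5] 285 [ 0.434 -0.192] [array([335.4, 172.5]), array([13.2, 23.8]), np.float64(9.5)]
coaster top 0.8 [314.8 164. ] 954 [ 0.648 -0.081] [array([315., 164.]), array([34., 34.]), np.float64(90.0)]
coaster side 0.83 [255.6 180.7] 442 [ 0.649 -0.078] [array([255.5, 180.5]), array([19., 27.]), np.float64(90.0)]
coaster side 0.69 [259.4 261.4] 623 [0.469 0.17 ] [array([259. , 260.5]), array([27., 32.]), np.float64(90.0)]
```

View pics/crop0.png

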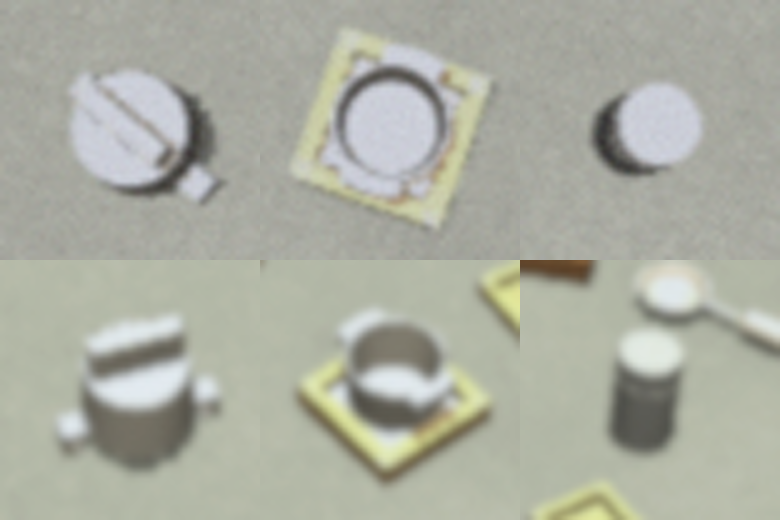

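The crops confirm the choices: white cap with its bar and claws, cup in the largest cradle with tabs roughly up and down in the top view, and a plain pot. Next I'll turn the feature pixels into positions.

```bash
cat > est.py <<'E'
from h import *
T=lambda ox,oy,x,y,z,cam='top':ray(cam,ox+x/5-.4,oy+y/5-.4,z)[:2]
f=lambda a:np.round(a,4)
print('pot',f(T(350,217,138,124,.07)), 'side',f(ray('side',311+(650-520)/5-.4,147+(352-260)/5-.4,.07)[:2]))
print('lower',f(T(259,211,131,122,.044)),'side',f(ray('side',269+(394-260)/5-.4,194+(362-260)/5-.4,.044)[:2]))
c=[T(259,211,x-260,y,.016) for x,y in((345,28),(490,75),(437,227),(293,172))]
cs=[ray('side',269+(x-260)/5-.4,194+(y-260)/5-.4,.016)[:2] for x,y in ((387,475),(298,390),(493,402))]
print('cradle',f(np.mean(c,0)),'sidecenter',f((cs[1]+cs[2])/2))
for q in (c,):
  for i in range(4): d=q[(i+1)%4]-q[i];print(np.degrees(np.arctan2(d[1],d[0]))%90,np.linalg.norm(d))
for i in (1,2): d=cs[i]-cs[0];print('s',np.degrees(np.arctan2(d[1],d[0]))%90,np.linalg.norm(d))
t=[T(259,211,412-260,55,.044),T(259,211,372-260,190,.044)];d=t[0]-t[1];print('tabs',f(t),np.degrees(np.arctan2(d[1],d[0])))
t=[ray('side',269+(x-260)/5-.4,194+(y-260)/5-.4,.044)[:2] for x,y in((365,323),(432,388))];d=t[0]-t[1];print('tabs side',f(t),np.degrees(np.arctan2(d[1],d[0])))
b=[T(182,208,85,88,.082),T(182,208,165,160,.082)];d=b[0]-b[1];print('bar',f(b),f(np.mean(b,0)),np.degrees(np.arctan2(d[1],d[0])))
b=[ray('side',232+x/5-.4,236+(y-260)/5-.4,.082)[:2] for x,y in((90,345),(182,325))];d=b[0]-b[1];print('bar side',f(b),f(np.mean(b,0)),np.degrees(np.arctan2(d[1],d[0])))
b=[ray('side',232+x/5-.4,236+(y-260)/5-.4,.004)[:2] for x,y in((70,428),(206,392))];d=b[0]-b[1];print('claw side',f(b),f(np.mean(b,0)),np.degrees(np.arctan2(d[1],d[0])))
E
python3 est.py
```

```text
pot [ 0.4474 -0.2247] side [ 0.4463 -0.2234]
lower [ 0.4626 -0.0061] side [ 0.4617 -0.0039]
cradle [ 0.4639 -0.0065] sidecenter [ 0.4595 -0.0036]
72.57512357196178 0.07627677588858701
71.22626023651779 0.08037542317362527
69.81033861507215 0.07642528644195667
71.11695176041336 0.07669154541677423
s 70.82524351377255 0.07965243610581167
s 72.99703199708216 0.08215672422131874
tabs [[ 0.4956 -0.016 ]
 [ 0.4295  0.0027]] -15.80549342500694
tabs side [[ 0.491  -0.0207]
 [ 0.4338  0.0014]] -21.104987048213466
bar [[0.4794 0.1971]
 [0.4459 0.1583]] [0.4626 0.1777] 49.16405062690438
bar side [[0.477  0.1993]
 [0.4447 0.1639]] [0.4609 0.1816] 47.63789016630735
claw side [[0.4905 0.204 ]
 [0.4421 0.1457]] [0.4663 0.1749] 50.27699566863197
```

```bash
cat > go.py <<'E'
import sys;from h import *
from scipy.spatial.transform import Rotation as Ro
x,y,z,yaw=map(float,sys.argv[1:5]);s=state();q=s['tool_rot']
R=Ro.from_quat([*q[1:],q[0]]);G=Ro.from_euler('z',yaw,degrees=True)*Ro.from_euler('x',180,degrees=True)
d=R.inv().apply(np.array([x,y,z])-s['tool_pos']);r=(R.inv()*G).as_rotvec()
print('t',round(s['time'],2),'pos',s['tool_pos'].round(4),'yaw',np.degrees(np.arctan2(*R.as_matrix()[[1,0],0])).round(2),'d/.8',(d/.8).round(4),'r/1.5',(r/1.5).round(4),'mm',(np.linalg.norm(d)*1e3).round(),'deg',np.degrees(np.linalg.norm(r)).round(1),'w',round(s['gripper_width'],3),'g',round(s['grasp_force'],1),'F',s['contact_force'].round(1))
E
python3 -m inch '[{"dx":0.43,"dy":-0.328,"dz":0.1},{"dx":0.43,"dy":-0.328,"dz":0.1},{"dx":0.43,"dy":-0.328,"dz":0.1},{"dx":0.43,"dy":-0.328,"dz":0.1},{"dx":0.43,"dy":-0.328,"dz":0.1}]' 1; python3 go.py .447 -.224 .15 20
```

```text
t 2.25 pos [ 0.213  -0.5876  0.2313] yaw 19.93 d/.8 [ 0.4298 -0.3276  0.1017] r/1.5 [ 0.     -0.     -0.0009] mm 440.0 deg 0.1 w 0.995 g 0.0 F [-0.6 -0.2  0.7]validation failed for argument at $[0]...
```

```bash
python3 -m inch '[{"dx":0.43,"dy":-0.328,"dz":0.1,"rx":0,"ry":0,"rz":0},{"dx":0.43,"dy":-0.328,"dz":0.1,"rx":0,"ry":0,"rz":0},{"dx":0.43,"dy":-0.328,"dz":0.1,"rx":0,"ry":0,"rz":0},{"dx":0.43,"dy":-0.328,"dz":0.1,"rx":0,"ry":0,"rz":0},{"dx":0.43,"dy":-0.328,"dz":0.1,"rx":0,"ry":0,"rz":0}]' 1; python3 go.py .447 -.224 .15 20
```

```text
time: 2.75
tool_pos: [0.3467, -0.3791, 0.1857]
tool_rot: [0.0, 0.985, 0.173, 0.0]
contact_force: [1.3, -0.8, -0.2]
gripper_width: 1.0
grasp_force: 0.0
t 2.75 pos [ 0.3467 -0.3791  0.1857] yaw 19.89 d/.8 [ 0.1839 -0.1397  0.0446] r/1.5 [ 0.0004 -0.0002 -0.0013] mm 188.0 deg 0.1 w 1.0 g 0.0 F [ 1.3 -0.8 -0.2]
```

```bash
python3 -m inch '[{"dx":0.184,"dy":-0.14,"dz":0.045,"rx":0,"ry":0,"rz":0},{"dx":0.184,"dy":-0.14,"dz":0.045,"rx":0,"ry":0,"rz":0},{"dx":0.184,"dy":-0.14,"dz":0.045,"rx":0,"ry":0,"rz":0},{"dx":0.184,"dy":-0.14,"dz":0.045,"rx":0,"ry":0,"rz":0},{"dx":0.184,"dy":-0.14,"dz":0.045,"rx":0,"ry":0,"rz":0}]' 1; python3 go.py .447 -.224 .038 20
```

```text
time: 3.25
tool_pos: [0.4472, -0.2213, 0.1486]
tool_rot: [-0.001, 0.984, 0.176, -0.0]
contact_force: [-0.4, 0.4, -0.7]
gripper_width: 1.001
grasp_force: 0.0
t 3.25 pos [ 0.4472 -0.2213  0.1486] yaw 20.25 d/.8 [-0.0013  0.0034  0.1382] r/1.5 [-0.0017  0.0002  0.0029] mm 111.0 deg 0.3 w 1.001 g 0.0 F [-0.4  0.4 -0.7]
```

```bash
python3 -m inch '[{"dx":-0.0013,"dy":0.0034,"dz":0.07,"rx":0,"ry":0,"rz":0},{"dx":-0.0013,"dy":0.0034,"dz":0.11,"rx":0,"ry":0,"rz":0},{"dx":-0.0013,"dy":0.0034,"dz":0.138,"rx":0,"ry":0,"rz":0},{"dx":-0.0013,"dy":0.0034,"dz":0.138,"rx":0,"ry":0,"rz":0},{"dx":-0.0013,"dy":0.0034,"dz":0.138,"rx":0,"ry":0,"rz":0}]' 1; python3 go.py .447 -.224 .038 20
```

```text
time: 3.75
tool_pos: [0.4462, -0.2289, 0.04]
tool_rot: [0.0, 0.985, 0.173, 0.0]
contact_force: [0.1, -0.8, 1.0]
gripper_width: 1.004
grasp_force: 0.0
t 3.75 pos [ 0.4462 -0.2289  0.04  ] yaw 19.9 d/.8 [ 0.003  -0.0054  0.0025] r/1.5 [ 0.0002 -0.     -0.0012] mm 5.0 deg 0.1 w 1.004 g 0.0 F [ 0.1 -0.8  1. ]
```

```bash
python3 -m inch '[{"dx":0,"dy":0,"dz":0,"rx":0,"ry":0,"rz":0},{"dx":0,"dy":0,"dz":0,"rx":0,"ry":0,"rz":0},{"dx":0,"dy":0,"dz":0,"rx":0,"ry":0,"rz":0},{"dx":0,"dy":0,"dz":0,"rx":0,"ry":0,"rz":0},{"dx":0,"dy":0,"dz":0,"rx":0,"ry":0,"rz":0}]' -1; python3 go.py .447 -.224 .038 20
```

```text
time: 4.25
tool_pos: [0.4469, -0.2286, 0.041]
tool_rot: [0.001, 0.985, 0.173, 0.001]
contact_force: [-1.3, 1.7, 6.1]
gripper_width: 0.458
grasp_force: 59.7
t 4.25 pos [ 0.4469 -0.2286  0.041 ] yaw 19.93 d/.8 [ 0.002  -0.0054  0.0038] r/1.5 [ 0.0009 -0.0008 -0.0008] mm 6.0 deg 0.1 w 0.458 g 59.7 F [-1.3  1.7  6.1]
```

```bash
python3 -m inch '[{"dx":0,"dy":0,"dz":-0.05,"rx":0,"ry":0,"rz":0},{"dx":0,"dy":0,"dz":-0.11,"rx":0,"ry":0,"rz":0},{"dx":0.04,"dy":-0.09,"dz":-0.125,"rx":0,"ry":0,"rz":0},{"dx":0.062,"dy":-0.143,"dz":-0.125,"rx":0,"ry":0,"rz":0},{"dx":0.084,"dy":-0.194,"dz":-0.125,"rx":0,"ry":0,"rz":0}]'; python3 go.py .4605 -.0055 .14 20
```

```text
time: 4.75
tool_pos: [0.4556, -0.0781, 0.1403]
tool_rot: [0.001, 0.985, 0.172, 0.001]
contact_force: [0.5, 0.4, -0.4]
gripper_width: 0.45
grasp_force: 60.6
t 4.75 pos [ 0.4556 -0.0781  0.1403] yaw 19.83 d/.8 [ 0.0366 -0.0832  0.0003] r/1.5 [ 0.001  -0.0014 -0.002 ] mm 73.0 deg 0.2 w 0.45 g 60.6 F [ 0.5  0.4 -0.4]
```

```bash
python3 -m inch '[{"dx":0.02,"dy":-0.045,"dz":0,"rx":0,"ry":0,"rz":0},{"dx":0.027,"dy":-0.062,"dz":0,"rx":0,"ry":0,"rz":0},{"dx":0.027,"dy":-0.062,"dz":0,"rx":0,"ry":0,"rz":0},{"dx":0.027,"dy":-0.062,"dz":0,"rx":0,"ry":0,"rz":0}]'; python3 go.py .4605 -.0055 .14 20; python3 - <<'E'
from h import *
b=grab('side','side1.png');a=grab('top','top1.png')
print(state()['tool_pos'])
t=cv2.imread('pics/top1.png')[190:280,230:330];s=cv2.imread('pics/side1.png')[150:250,240:350]
cv2.imwrite('pics/crop1.png',np.hstack([cv2.resize(cv2.convertScaleAbs(t,alpha=1.6),(400,360),interpolation=2),cv2.resize(s,(396,360),interpolation=2)]))
E
```

```text
time: 5.15
tool_pos: [0.4586, -0.0253, 0.139]
tool_rot: [0.0, 0.985, 0.173, -0.0]
contact_force: [-0.1, 0.0, -0.4]
gripper_width: 0.453
grasp_force: 60.6
t 5.15 pos [ 0.4586 -0.0253  0.139 ] yaw 19.97 d/.8 [ 0.0107 -0.0224 -0.0013] r/1.5 [ 0.0004  0.0001 -0.0003] mm 20.0 deg 0.0 w 0.453 g 60.6 F [-0.1  0.  -0.4]
[ 0.45862025 -0.02603891  0.13895367]
```

View pics/crop1.png

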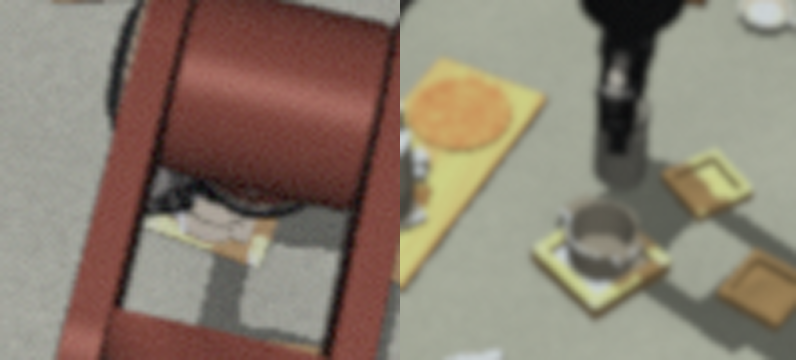

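The crop shows the pot hanging upright in the fingers at about (620,140). It is still 20 mm short of the shell rim, which is at (603,225). The arm blocks the top view. I'll close the gap and compare pot and rim in the side view.

```bash
python3 -m inch '[{"dx":0.0107,"dy":-0.0224,"dz":0,"rx":0,"ry":0,"rz":0},{"dx":0.0107,"dy":-0.0224,"dz":0,"rx":0,"ry":0,"rz":0},{"dx":0.0107,"dy":-0.0224,"dz":0,"rx":0,"ry":0,"rz":0}]'; python3 go.py .4605 -.0055 .115 20; python3 - <<'E'
from h import *
b=grab('side','side2.png')
p=state()['tool_pos'];print(p)
s=cv2.imread('pics/side2.png')[170:250,250:340]
s=cv2.resize(s,None,fx=8,fy=8,interpolation=2)[:600]
cv2.imwrite('pics/crop2.png',s)
q=lambda X:((proj('side',X)-[250,170]+.5)*8).round()
for dz in (0,.07): print('pot axis if centred',q([p[0]+.0015,p[1]+.0005,p[2]-.041+dz]))
E
```

```text
time: 5.55
tool_pos: [0.4606, -0.0063, 0.139]
tool_rot: [0.0, 0.985, 0.173, -0.0]
contact_force: [0.0, -0.1, -0.8]
gripper_width: 0.451
grasp_force: 60.7
t 5.55 pos [ 0.4606 -0.0063  0.139 ] yaw 19.89 d/.8 [ 0.0002 -0.001   0.0299] r/1.5 [ 0.0003  0.0003 -0.0012] mm 24.0 deg 0.1 w 0.451 g 60.7 F [ 0.  -0.1 -0.8]
[ 0.46057519 -0.00636827  0.13897254]
pot axis if centred [375. 248.]
pot axis if centred [383. 102.]
```

View pics/crop2.png

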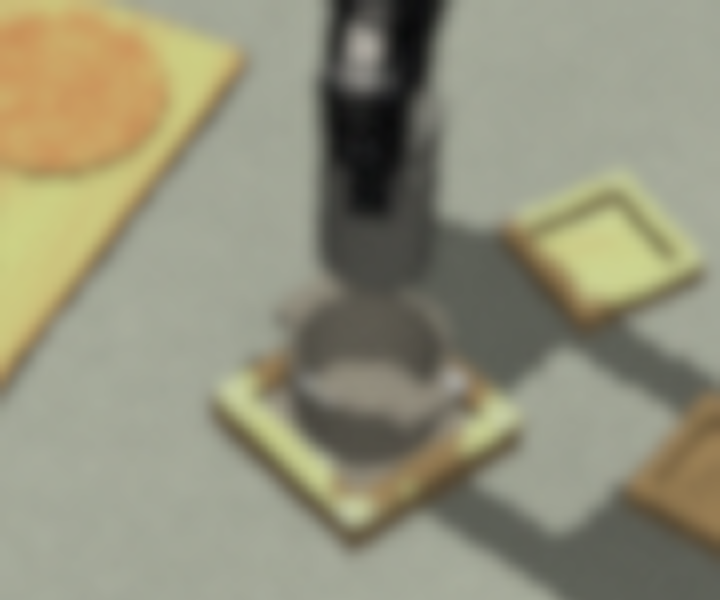

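The pot's lower end is at (376,250) in the crop and the rim centre near (369,355). I'll project candidate rim centres to find the lateral correction.

```bash
python3 - <<'E'
from h import *
q=lambda X:((proj('side',X)-[250,170]+.5)*8).round(1)
for X in ([.462,-.005],[.4605,-.0035],[.4595,-.001]):
  print(X,q(X+[.048]),'cradle top corners',[q([X[0]+.0566*np.cos(a),X[1]+.0566*np.sin(a),.016]).tolist() for a in np.radians(-18.5+45+90*np.arange(4))])
E
```

```text
[0.462, -0.005] [368.4 346.2] cradle top corners [[208.8, 392.8], [353.6, 527.6], [522.6, 417.6], [376.3, 289.8]]
[0.4605, -0.0035] [369.9 350.6] cradle top corners [[210.1, 397.1], [355.1, 532.3], [524.3, 422.0], [377.8, 293.9]]
[0.4595, -0.001] [368.8 356.2] cradle top corners [[208.8, 402.7], [353.9, 538.2], [523.3, 427.7], [376.7, 299.2]]
```

```bash
python3 -m inch '[{"dx":-0.0005,"dy":-0.0025,"dz":0.03,"rx":0,"ry":0,"rz":0},{"dx":-0.0005,"dy":-0.0025,"dz":0.05,"rx":0,"ry":0,"rz":0},{"dx":-0.0005,"dy":-0.0025,"dz":0.065,"rx":0,"ry":0,"rz":0},{"dx":-0.0005,"dy":-0.0025,"dz":0.08,"rx":0,"ry":0,"rz":0},{"dx":-0.0005,"dy":-0.0025,"dz":0.09,"rx":0,"ry":0,"rz":0}]'; python3 go.py .4595 -.0045 .053 20
```

```text
time: 6.1
tool_pos: [0.4599, -0.0043, 0.0665]
tool_rot: [0.0, 0.985, 0.173, 0.0]
contact_force: [0.0, -1.7, -0.4]
gripper_width: 0.451
grasp_force: 60.7
t 6.1 pos [ 0.4599 -0.0043  0.0665] yaw 19.9 d/.8 [-0.0005  0.      0.0169] r/1.5 [ 0.0007 -0.0002 -0.0011] mm 14.0 deg 0.1 w 0.451 g 60.7 F [ 0.  -1.7 -0.4]
```

```bash
python3 -m inch '[{"dx":0,"dy":0,"dz":0.006,"rx":0,"ry":0,"rz":0},{"dx":0,"dy":0,"dz":0.011,"rx":0,"ry":0,"rz":0},{"dx":0,"dy":0,"dz":0.016,"rx":0,"ry":0,"rz":0},{"dx":0,"dy":0,"dz":0.016,"rx":0,"ry":0,"rz":0}]'; python3 go.py .4595 -.0045 .053 20
```

```text
time: 6.5
tool_pos: [0.4596, -0.0037, 0.054]
tool_rot: [0.0, 0.985, 0.173, 0.0]
contact_force: [0.7, -2.1, -1.0]
gripper_width: 0.448
grasp_force: 60.6
t 6.5 pos [ 0.4596 -0.0037  0.054 ] yaw 19.93 d/.8 [-0.0004  0.0009  0.0012] r/1.5 [ 0.0001 -0.     -0.0008] mm 1.0 deg 0.1 w 0.448 g 60.6 F [ 0.7 -2.1 -1. ]
```

```bash
python3 -m inch '[{"dx":0,"dy":0.0009,"dz":0.001,"rx":0,"ry":0,"rz":0},{"dx":0,"dy":0.0009,"dz":0.0015,"rx":0,"ry":0,"rz":0}]'; python3 -m inch '[{"dx":0,"dy":0,"dz":0,"rx":0,"ry":0,"rz":0},{"dx":0,"dy":0,"dz":0,"rx":0,"ry":0,"rz":0},{"dx":0,"dy":0,"dz":-0.06,"rx":0,"ry":0,"rz":0},{"dx":0,"dy":0,"dz":-0.12,"rx":0,"ry":0,"rz":0},{"dx":0,"dy":0,"dz":-0.16,"rx":0,"ry":0,"rz":0}]' 0.6; python3 go.py .4615 .178 .17 49
```

```text
time: 6.7
tool_pos: [0.4597, -0.0041, 0.0532]
tool_rot: [-0.0, 0.985, 0.173, -0.0]
contact_force: [-0.3, 0.4, 2.5]
gripper_width: 0.452
grasp_force: 60.7
time: 7.2
tool_pos: [0.4608, -0.0044, 0.1847]
tool_rot: [0.001, 0.985, 0.173, 0.002]
contact_force: [0.7, -0.1, 1.3]
gripper_width: 0.801
grasp_force: 0.0
t 7.2 pos [ 0.4608 -0.0044  0.1847] yaw 19.94 d/.8 [ 0.0785 -0.2141  0.0183] r/1.5 [ 0.0018 -0.002  -0.3382] mm 183.0 deg 29.1 w 0.801 g 0.0 F [ 0.7 -0.1  1.3]
```

```bash
python3 -m inch '[{"dx":0.079,"dy":-0.214,"dz":0.018,"rx":0,"ry":0,"rz":-0.338},{"dx":0.079,"dy":-0.214,"dz":0.018,"rx":0,"ry":0,"rz":-0.338},{"dx":0.079,"dy":-0.214,"dz":0.018,"rx":0,"ry":0,"rz":-0.338},{"dx":0.079,"dy":-0.214,"dz":0.018,"rx":0,"ry":0,"rz":-0.338},{"dx":0.079,"dy":-0.214,"dz":0.018,"rx":0,"ry":0,"rz":-0.338}]' ; python3 - <<'E'
from h import *
b=grab('side','side3.png');a=grab('top','top3.png')
T=cv2.imread('pics/top3.png');t=T[180:290,180:320];s=cv2.imread('pics/side3.png')[190:290,230:330]
cv2.imwrite('pics/crop3.png',np.hstack([cv2.resize(cv2.convertScaleAbs(T[210:265,255:310],alpha=1.7),(400,400),interpolation=2),cv2.resize(s,(400,400),interpolation=2)]))
E
python3 go.py .4615 .178 .17 49
```

```text
time: 7.7
tool_pos: [0.4601, 0.1814, 0.1663]
tool_rot: [-0.001, 0.909, 0.417, -0.0]
contact_force: [0.4, -0.8, -0.3]
gripper_width: 0.802
grasp_force: 0.0
t 7.8 pos [0.4606 0.1786 0.1665] yaw 49.06 d/.8 [ 0.0002  0.0014 -0.0043] r/1.5 [0.     0.0004 0.0007] mm 4.0 deg 0.1 w 0.798 g 0.0 F [ 0.5 -0.9  0.1]
```

View pics/crop3.png

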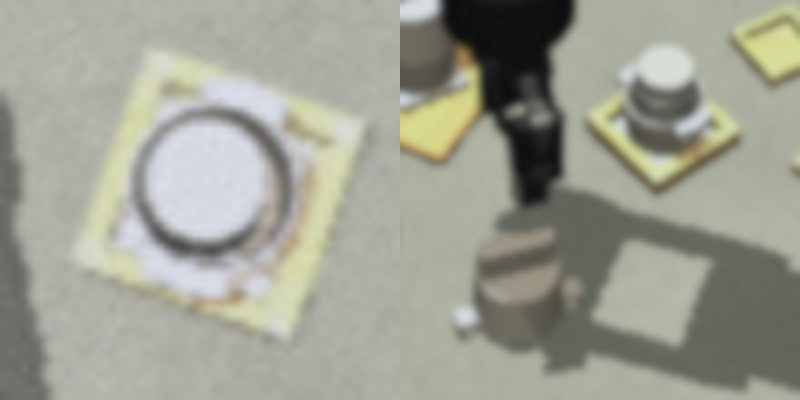

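The pot stands in the lower shell, centred at (208,182) with the rim at (212,182) in the left crop. I'll refine the shell's pose and then grasp the cap.

```bash
python3 - <<'E'
from h import *
k=400/55
T=lambda x,y,z:ray('top',255+x/k-.43,210+y/k-.43,z)[:2]
print('pot',T(208,182,.082).round(4),'rim',T(212.5,182,.048).round(4))
c=[T(*p,.016) for p in((152,48),(365,120),(290,340),(75,262))];print('cradle',np.mean(c,0).round(4))
for i in range(4): d=c[(i+1)%4]-c[i];print(round(np.degrees(np.arctan2(d[1],d[0]))%90-90,1),end=' ')
k=4
S=lambda x,y,z:ray('side',230+(x-400)/k-.4,190+y/k-.4,z)[:2]
print('pot side',S(665,66,.082).round(4))
c=[S(*p,.016) for p in((588,118),(742,134),(657,180))]; print('cradle side',((c[0]+c[1])/2).round(4))
b=[S(480,268,.082),S(554,240,.082)];d=b[0]-b[1];print('bar side',np.mean(b,0),np.degrees(np.arctan2(d[1],d[0])))
E
```

```text
pot [ 0.4596 -0.002 ] rim [ 0.4632 -0.0037]
cradle [ 0.4631 -0.0066]
-18.1 -18.4 -19.2 -18.8 pot side [ 0.4595 -0.    ]
cradle side [ 0.4587 -0.0029]
bar side [0.45640247 0.18794507] 57.74413823117552
```

```bash
python3 -m inch '[{"dx":0,"dy":0,"dz":0.05,"rx":0,"ry":0,"rz":0},{"dx":0,"dy":0,"dz":0.09,"rx":0,"ry":0,"rz":0},{"dx":0,"dy":0,"dz":0.125,"rx":0,"ry":0,"rz":0},{"dx":0,"dy":0,"dz":0.125,"rx":0,"ry":0,"rz":0},{"dx":0,"dy":0,"dz":0.125,"rx":0,"ry":0,"rz":0}]' 0.3; python3 go.py .462 .178 .062 49
```

```text
time: 8.3
tool_pos: [0.461, 0.1772, 0.067]
tool_rot: [0.0, 0.91, 0.414, -0.0]
contact_force: [1.1, 0.3, 0.3]
gripper_width: 0.649
grasp_force: 0.0
t 8.3 pos [0.461  0.1772 0.067 ] yaw 48.88 d/.8 [0.0015 0.0003 0.0062] r/1.5 [-0.0001  0.0003 -0.0014] mm 5.0 deg 0.1 w 0.649 g 0.0 F [1.1 0.3 0.3]
```

```bash
python3 -m inch '[{"dx":0.001,"dy":0,"dz":0.009,"rx":0,"ry":0,"rz":0},{"dx":0.001,"dy":0,"dz":0.009,"rx":0,"ry":0,"rz":0},{"dx":0.001,"dy":0,"dz":0.009,"rx":0,"ry":0,"rz":0}]'; python3 -m inch '[{"dx":0,"dy":0,"dz":0,"rx":0,"ry":0,"rz":0},{"dx":0,"dy":0,"dz":0,"rx":0,"ry":0,"rz":0},{"dx":0,"dy":0,"dz":0,"rx":0,"ry":0,"rz":0},{"dx":0,"dy":0,"dz":0,"rx":0,"ry":0,"rz":0},{"dx":0,"dy":0,"dz":0,"rx":0,"ry":0,"rz":0}]' -1; python3 go.py .462 .178 .059 49
```

```text
time: 8.6
tool_pos: [0.4621, 0.1788, 0.0605]
tool_rot: [0.0, 0.91, 0.414, 0.001]
contact_force: [0.4, -0.9, -0.7]
gripper_width: 0.653
grasp_force: 0.0
time: 9.1
tool_pos: [0.4617, 0.1789, 0.0598]
tool_rot: [0.0, 0.91, 0.415, 0.0]
contact_force: [0.4, -0.1, 1.7]
gripper_width: 0.125
grasp_force: 59.7
t 9.1 pos [0.4617 0.1789 0.0598] yaw 48.98 d/.8 [-0.0006  0.001   0.001 ] r/1.5 [ 0.0002 -0.0005 -0.0003] mm 1.0 deg 0.0 w 0.125 g 59.7 F [ 0.4 -0.1  1.7]
```

```bash
python3 -m inch '[{"dx":0,"dy":0,"dz":-0.05,"rx":0,"ry":0,"rz":0},{"dx":0,"dy":0,"dz":-0.1,"rx":0,"ry":0,"rz":0},{"dx":0,"dy":0,"dz":-0.15,"rx":0,"ry":0,"rz":0},{"dx":0,"dy":0,"dz":-0.15,"rx":0,"ry":0,"rz":0},{"dx":0,"dy":0,"dz":-0.15,"rx":0,"ry":0,"rz":0}]'; python3 go.py .4605 -.0054 .178 41.4
```

```text
time: 9.6
tool_pos: [0.4618, 0.1788, 0.1802]
tool_rot: [0.0, 0.91, 0.415, 0.001]
contact_force: [0.5, 0.6, -1.6]
gripper_width: 0.13
grasp_force: 59.3
t 9.6 pos [0.4618 0.1788 0.1802] yaw 48.98 d/.8 [-0.1748  0.1499  0.0027] r/1.5 [ 0.0007 -0.001   0.0882] mm 184.0 deg 7.6 w 0.13 g 59.3 F [ 0.5  0.6 -1.6]
```

```bash
python3 -m inch '[{"dx":-0.175,"dy":0.15,"dz":0,"rx":0,"ry":0,"rz":0.088},{"dx":-0.175,"dy":0.15,"dz":0,"rx":0,"ry":0,"rz":0.088},{"dx":-0.175,"dy":0.15,"dz":0,"rx":0,"ry":0,"rz":0.088},{"dx":-0.175,"dy":0.15,"dz":0,"rx":0,"ry":0,"rz":0.088},{"dx":-0.175,"dy":0.15,"dz":0,"rx":0,"ry":0,"rz":0.088}]';python3 -m inch '[{"dx":0,"dy":0,"dz":0,"rx":0,"ry":0,"rz":0},{"dx":0,"dy":0,"dz":0,"rx":0,"ry":0,"rz":0}]'; python3 - <<'E'
from h import *
b=grab('side','side4.png')
s=cv2.imread('pics/side4.png')[150:235,250:340]
cv2.imwrite('pics/crop4.png',cv2.resize(s,None,fx=7,fy=7,interpolation=2))
p=state()['tool_pos'];q=lambda X:((proj('side',X)-[250,150]+.5)*7).round(0).tolist()
print(p)
for r in (-.037,.037): print('claw toe',q([p[0]+r*np.cos(.7226),p[1]+r*np.sin(.7226),p[2]-.0598+.004]))
print('mouth c',q([p[0],p[1],p[2]-.0478]))
for X in ([.461,-.005],[.463,-.0045],[.4595,-.0015]):
  print('rim',q(X+[.048]),'pot top',q(X+[.082]),'tabs',[q([X[0]+a*.033*np.cos(.3246),X[1]-a*.033*np.sin(.3246),.048]) for a in (1,-1)])
E
python3 go.py .4605 -.0054 .178 41.4
```

```text
time: 10.1
tool_pos: [0.4584, -0.0087, 0.1767]
tool_rot: [-0.001, 0.936, 0.351, -0.002]
contact_force: [0.4, 0.2, -1.0]
gripper_width: 0.121
grasp_force: 59.2
time: 10.3
tool_pos: [0.4593, -0.0047, 0.1779]
tool_rot: [-0.001, 0.935, 0.354, -0.001]
contact_force: [0.1, 0.8, -0.3]
gripper_width: 0.124
grasp_force: 59.2
[ 0.45948424 -0.0044846   0.17833427]
claw toe [428.0, 308.0]
claw toe [240.0, 329.0]
mouth c [335.0, 304.0]
rim [325.0, 444.0] pot top [328.0, 387.0] tabs [[272.0, 397.0], [379.0, 492.0]]
rim [320.0, 443.0] pot top [323.0, 386.0] tabs [[267.0, 396.0], [374.0, 491.0]]
rim [323.0, 451.0] pot top [326.0, 394.0] tabs [[270.0, 404.0], [378.0, 499.0]]
t 10.35 pos [ 0.4595 -0.0045  0.1783] yaw 41.51 d/.8 [0.0002 0.0017 0.0004] r/1.5 [-0.0012  0.0006  0.0013] mm 1.0 deg 0.2 w 0.129 g 59.2 F [ 0.2 -0.7 -1.5]
```

View pics/crop4.png

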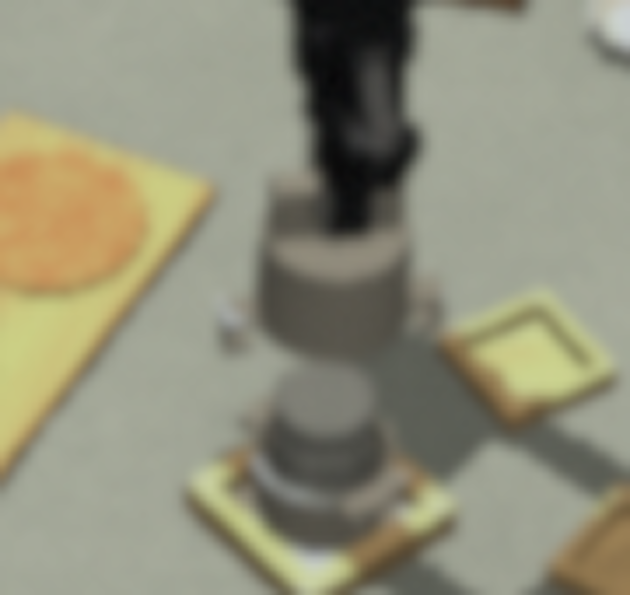

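The side view shows the cap hanging level with its mouth centre at (333,304), above the pot top at (324,399) and the rim at (322,448). It needs about 1 mm of correction before I lower it.

```bash
python3 -m inch '[{"dx":0.0013,"dy":0.0008,"dz":0.02,"rx":0,"ry":0,"rz":0},{"dx":0.0013,"dy":0.0008,"dz":0.035,"rx":0,"ry":0,"rz":0},{"dx":0.0013,"dy":0.0008,"dz":0.05,"rx":0,"ry":0,"rz":0},{"dx":0.0013,"dy":0.0008,"dz":0.06,"rx":0,"ry":0,"rz":0},{"dx":0.0013,"dy":0.0008,"dz":0.07,"rx":0,"ry":0,"rz":0}]'; python3 go.py .4607 -.0043 .096 41.4
```

```text
time: 10.85
tool_pos: [0.461, -0.0051, 0.1225]
tool_rot: [-0.0, 0.935, 0.354, -0.0]
contact_force: [-0.2, -0.4, -0.7]
gripper_width: 0.131
grasp_force: 59.3
t 10.85 pos [ 0.461  -0.0051  0.1225] yaw 41.45 d/.8 [ 0.0004 -0.001   0.0331] r/1.5 [-0.0004  0.0003  0.0005] mm 27.0 deg 0.1 w 0.131 g 59.3 F [-0.2 -0.4 -0.7]
```

```bash
python3 -m inch '[{"dx":0.0002,"dy":-0.0008,"dz":0.01,"rx":0,"ry":0,"rz":0},{"dx":0.0002,"dy":-0.0008,"dz":0.016,"rx":0,"ry":0,"rz":0},{"dx":0.0002,"dy":-0.0008,"dz":0.022,"rx":0,"ry":0,"rz":0},{"dx":0.0002,"dy":-0.0008,"dz":0.026,"rx":0,"ry":0,"rz":0}]'; python3 go.py .4607 -.0043 .096 41.4
```

```text
time: 11.25
tool_pos: [0.4609, -0.0049, 0.1023]
tool_rot: [-0.0, 0.935, 0.354, -0.0]
contact_force: [-0.2, -0.7, -0.6]
gripper_width: 0.127
grasp_force: 59.3
t 11.25 pos [ 0.4609 -0.0049  0.1023] yaw 41.41 d/.8 [ 0.0003 -0.0008  0.0079] r/1.5 [-0.      0.      0.0001] mm 6.0 deg 0.0 w 0.127 g 59.3 F [-0.2 -0.7 -0.6]
```

```bash
python3 -m inch '[{"dx":0,"dy":0,"dz":0.003,"rx":0,"ry":0,"rz":0},{"dx":0,"dy":0,"dz":0.006,"rx":0,"ry":0,"rz":0},{"dx":0,"dy":0,"dz":0.008,"rx":0,"ry":0,"rz":0},{"dx":0,"dy":0,"dz":0.008,"rx":0,"ry":0,"rz":0}]'; python3 go.py .4607 -.0043 .096 41.4
```

```text
time: 11.65
tool_pos: [0.461, -0.0049, 0.0963]
tool_rot: [0.0, 0.935, 0.354, 0.0]
contact_force: [1.4, 0.1, -0.5]
gripper_width: 0.127
grasp_force: 59.4
t 11.65 pos [ 0.461  -0.0049  0.0963] yaw 41.41 d/.8 [ 0.0002 -0.0008  0.0004] r/1.5 [ 0.0001 -0.0001  0.0001] mm 1.0 deg 0.0 w 0.127 g 59.4 F [ 1.4  0.1 -0.5]
```

```bash
python3 -m inch '[{"dx":0,"dy":0,"dz":0.001,"rx":0,"ry":0,"rz":0},{"dx":0,"dy":0,"dz":0.0015,"rx":0,"ry":0,"rz":0},{"dx":0,"dy":0,"dz":0.0015,"rx":0,"ry":0,"rz":0}]'; python3 go.py .4607 -.0043 .096 41.4
```

```text
time: 11.95
tool_pos: [0.4612, -0.0049, 0.0961]
tool_rot: [0.0, 0.935, 0.354, 0.0]
contact_force: [-2.6, 1.0, 5.6]
gripper_width: 0.123
grasp_force: 60.2
t 11.95 pos [ 0.4612 -0.0049  0.0961] yaw 41.42 d/.8 [ 0.     -0.001   0.0001] r/1.5 [ 0.0002 -0.0001  0.0002] mm 1.0 deg 0.0 w 0.123 g 60.2 F [-2.6  1.   5.6]
```

Contact force of 5.6 N at z 0.096: the cap is seated. Now I'll twist it.

```bash
python3 -m inch '[{"dx":0,"dy":0,"dz":0,"rx":0,"ry":0,"rz":0.07},{"dx":0,"dy":0,"dz":0,"rx":0,"ry":0,"rz":0.14},{"dx":0,"dy":0,"dz":0,"rx":0,"ry":0,"rz":0.21},{"dx":0,"dy":0,"dz":0,"rx":0,"ry":0,"rz":0.28},{"dx":0,"dy":0,"dz":0,"rx":0,"ry":0,"rz":0.35}]'; python3 go.py .461 -.0049 .096 -18.6;python3 -c "
from h import *;print(state()['ft_torque'])"
```

```text
time: 12.45
tool_pos: [0.4615, -0.0051, 0.0961]
tool_rot: [0.0, 0.995, 0.097, 0.001]
contact_force: [-1.3, -0.3, 3.2]
gripper_width: 0.125
grasp_force: 59.9
t 12.45 pos [ 0.4615 -0.0051  0.0961] yaw 11.1 d/.8 [-0.0006 -0.0004  0.0001] r/1.5 [ 3.000e-04 -9.000e-04  3.456e-01] mm 1.0 deg 29.7 w 0.125 g 59.9 F [-1.3 -0.3  3.2]
[-0.03111068  0.25695764  0.08185565]
```

```bash
python3 -m inch '[{"dx":0,"dy":0,"dz":0,"rx":0,"ry":0,"rz":0.07},{"dx":0,"dy":0,"dz":0,"rx":0,"ry":0,"rz":0.14},{"dx":0,"dy":0,"dz":0,"rx":0,"ry":0,"rz":0.21},{"dx":0,"dy":0,"dz":0,"rx":0,"ry":0,"rz":0.28},{"dx":0,"dy":0,"dz":0,"rx":0,"ry":0,"rz":0.335}]'; python3 go.py .461 -.0049 .096 -18.6;python3 -c "
from h import *;print(state()['ft_torque'])"
```

```text
time: 12.95
tool_pos: [0.4616, -0.005, 0.0961]
tool_rot: [0.0, 0.988, -0.154, 0.001]
contact_force: [-1.0, 0.2, 4.3]
gripper_width: 0.123
grasp_force: 59.9
t 12.95 pos [ 0.4616 -0.005   0.0961] yaw -17.66 d/.8 [-0.0008  0.0001  0.0001] r/1.5 [-0.0001 -0.0011  0.0109] mm 1.0 deg 0.9 w 0.123 g 59.9 F [-1.   0.2  4.3]
[0.07767844 0.29576935 0.05316277]
```

```bash
for i in 1 2; do python3 -m inch '[{"dx":0,"dy":0,"dz":0,"rx":0,"ry":0,"rz":0.012},{"dx":0,"dy":0,"dz":0,"rx":0,"ry":0,"rz":0.024},{"dx":0,"dy":0,"dz":0,"rx":0,"ry":0,"rz":0.035},{"dx":0,"dy":0,"dz":0,"rx":0,"ry":0,"rz":0.035}]' | tail -0; python3 go.py .461 -.0049 .096 -18.6;python3 -c "
from h import *;print(state()['ft_torque'])"; done
```

```text
t 13.35 pos [ 0.4616 -0.005   0.096 ] yaw -20.41 d/.8 [-0.0008  0.0002  0.0001] r/1.5 [-0.0001 -0.0011 -0.0211] mm 1.0 deg 1.8 w 0.125 g 60.2 F [-1.1 -0.6  4.7]
[0.03756562 0.25554019 0.06579392]
t 13.75 pos [ 0.4617 -0.005   0.0961] yaw -23.42 d/.8 [-0.0009  0.0002  0.0001] r/1.5 [-0.0002 -0.0013 -0.056 ] mm 1.0 deg 4.8 w 0.121 g 60.1 F [-0.2 -0.5  5.6]
[4.93432085e-02 2.23768997e-01 5.57700625e-05]Exception ignored on flushing sys.stdout:
BrokenPipeError: [Errno 32] Broken pipe
Exception ignored on flushing sys.stdout:
BrokenPipeError: [Errno 32] Broken pipe
```

```bash
python3 -m inch '[{"dx":0,"dy":0,"dz":0,"rx":0,"ry":0,"rz":0.012},{"dx":0,"dy":0,"dz":0,"rx":0,"ry":0,"rz":0.024},{"dx":0,"dy":0,"dz":0,"rx":0,"ry":0,"rz":0.035},{"dx":0,"dy":0,"dz":0,"rx":0,"ry":0,"rz":0.035}]' >/dev/null; python3 go.py .461 -.0049 .096 -18.6;python3 - <<'E'
from h import *
print(state()['ft_torque'])
b=grab('side','side5.png')
cv2.imwrite('pics/crop5.png',cv2.resize(cv2.imread('pics/side5.png')[165:245,250:340],None,fx=7,fy=7,interpolation=2))
E
```

```text
t 14.15 pos [ 0.462  -0.0057  0.0961] yaw -26.41 d/.8 [-0.0015 -0.0003  0.0001] r/1.5 [ 0.0007 -0.0022 -0.0908] mm 1.0 deg 7.8 w 0.127 g 60.3 F [ 0.9 -4.2  4.7]
[-0.46321465 -0.00864341  0.36392617]
```

View pics/crop5.png

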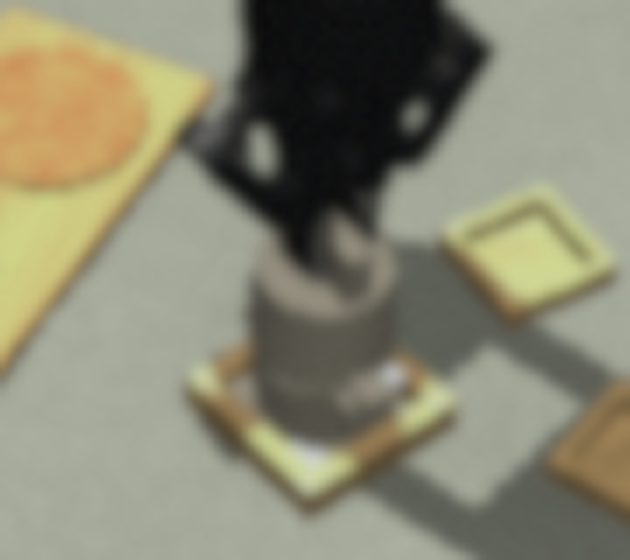

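The cap is seated at (320,300) with the claw on the tab at (365,385). Torque rose to 0.36 Nm, so it is at the stop. I'll lift it straight up.

```bash
python3 -m inch '[{"dx":0,"dy":0,"dz":-0.008,"rx":0,"ry":0,"rz":-0.006},{"dx":0,"dy":0,"dz":-0.02,"rx":0,"ry":0,"rz":-0.006},{"dx":0,"dy":0,"dz":-0.035,"rx":0,"ry":0,"rz":-0.006},{"dx":0,"dy":0,"dz":-0.055,"rx":0,"ry":0,"rz":-0.006},{"dx":0,"dy":0,"dz":-0.08,"rx":0,"ry":0,"rz":-0.006}]' >/dev/null;python3 -m inch '[{"dx":0,"dy":0,"dz":-0.012,"rx":0,"ry":0,"rz":0},{"dx":0,"dy":0,"dz":-0.012,"rx":0,"ry":0,"rz":0},{"dx":0,"dy":0,"dz":-0.012,"rx":0,"ry":0,"rz":0}]' >/dev/null; python3 go.py .648 -.08 .175 -25;python3 - <<'E'
from h import *
print(state()['ft_torque'])
b=grab('side','side6.png')
cv2.imwrite('pics/crop6.png',cv2.resize(cv2.imread('pics/side6.png')[130:240,240:340],None,fx=5,fy=5,interpolation=2))
for n,z in (('top',.016),('side',.016)):
  grab(n)
  for d in nets.outline_of(n,'coaster')[:2]:
    v,u=np.nonzero(d['pixels']);(cu,cv_),ax,_=cv2.fitEllipse(cv2.convexHull(np.c_[u,v].astype(np.float32)))
    print(n,d['confidence'],cu,cv_,ax,ray(n,cu,cv_,z).round(4))
E
```

```text
t 15.0 pos [ 0.4604 -0.0046  0.1681] yaw -25.96 d/.8 [ 0.252  -0.018  -0.0089] r/1.5 [ 0.      0.0008 -0.0112] mm 202.0 deg 1.0 w 0.122 g 59.1 F [-0.2  0.5 -4. ]
[ 0.0260162   0.04527753 -0.02183345]
top 0.6 314.3517761230469 163.86106872558594 (34.68178939819336, 34.97208023071289) [ 0.6484 -0.0797  0.016 ]
top 0.48 281.9911193847656 243.11770629882812 (13.020005226135254, 20.39859962463379) [4.451e-01 4.000e-04 1.600e-02]
side 0.56 255.6465301513672 180.66995239257812 (21.38802146911621, 29.21215057373047) [ 0.649  -0.0785  0.016 ]
side 0.24 233.198974609375 197.39393615722656 (29.373775482177734, 40.15586471557617) [0.6656 0.0176 0.016 ]
```

View pics/crop6.png

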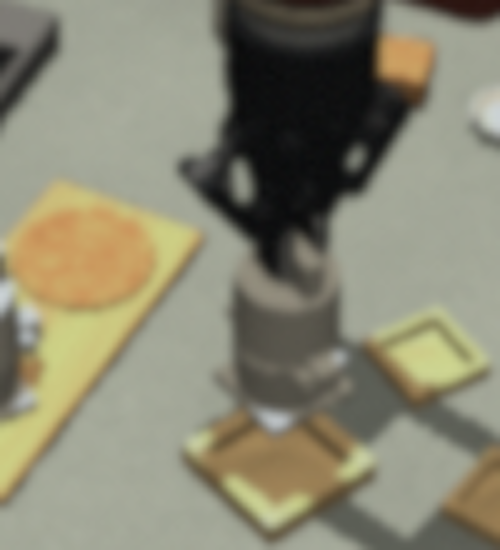

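The canister hangs as one piece above the empty cradle, with its base at (275,420) in the crop. The coaster is at (0.648, -0.079), so I'll carry it over.

```bash
python3 -m inch '[{"dx":0.03,"dy":-0.002,"dz":0,"rx":0,"ry":0,"rz":0},{"dx":0.075,"dy":-0.006,"dz":0,"rx":0,"ry":0,"rz":0},{"dx":0.125,"dy":-0.009,"dz":0,"rx":0,"ry":0,"rz":0},{"dx":0.175,"dy":-0.013,"dz":0,"rx":0,"ry":0,"rz":0},{"dx":0.22,"dy":-0.016,"dz":0,"rx":0,"ry":0,"rz":0}]' >/dev/null;python3 -m inch '[{"dx":0.02,"dy":-0.001,"dz":0,"rx":0,"ry":0,"rz":0},{"dx":0.03,"dy":-0.002,"dz":0,"rx":0,"ry":0,"rz":0},{"dx":0.03,"dy":-0.002,"dz":0,"rx":0,"ry":0,"rz":0},{"dx":0.03,"dy":-0.002,"dz":0,"rx":0,"ry":0,"rz":0}]' >/dev/null; python3 go.py .6485 -.079 .112 -26
```

```text
t 16.15 pos [ 0.6461 -0.079   0.168 ] yaw -25.95 d/.8 [ 0.0028 -0.0013  0.07  ] r/1.5 [0.0002 0.0012 0.0005] mm 56.0 deg 0.1 w 0.128 g 59.1 F [-0.1 -0.5 -4.1]
```

```bash
python3 -m inch '[{"dx":0.0028,"dy":-0.0013,"dz":0.02,"rx":0,"ry":0,"rz":0},{"dx":0.0028,"dy":-0.0013,"dz":0.038,"rx":0,"ry":0,"rz":0},{"dx":0.0028,"dy":-0.0013,"dz":0.053,"rx":0,"ry":0,"rz":0},{"dx":0.0028,"dy":-0.0013,"dz":0.066,"rx":0,"ry":0,"rz":0},{"dx":0.0028,"dy":-0.0013,"dz":0.07,"rx":0,"ry":0,"rz":0}]' >/dev/null; python3 -m inch '[{"dx":0,"dy":0,"dz":0,"rx":0,"ry":0,"rz":0}]' >/dev/null; python3 go.py .6485 -.079 .108 -26
```

```text
t 16.75 pos [ 0.649  -0.0794  0.1116] yaw -25.97 d/.8 [-0.0007 -0.0002  0.0045] r/1.5 [0.0002 0.0011 0.0004] mm 4.0 deg 0.1 w 0.128 g 59.1 F [ 0.4 -0.9 -3.5]
```

```bash
python3 -m inch '[{"dx":0,"dy":0,"dz":0.001,"rx":0,"ry":0,"rz":0},{"dx":0,"dy":0,"dz":0.002,"rx":0,"ry":0,"rz":0},{"dx":0,"dy":0,"dz":0.003,"rx":0,"ry":0,"rz":0},{"dx":0,"dy":0,"dz":0.004,"rx":0,"ry":0,"rz":0},{"dx":0,"dy":0,"dz":0.0045,"rx":0,"ry":0,"rz":0}]' >/dev/null; python3 -m inch '[{"dx":0,"dy":0,"dz":0,"rx":0,"ry":0,"rz":0}]' >/dev/null; python3 go.py .6485 -.079 .108 -26
```

```text
t 17.35 pos [ 0.65   -0.0797  0.1098] yaw -25.97 d/.8 [-0.002   0.0001  0.0023] r/1.5 [-0.0001 -0.0009  0.0004] mm 2.0 deg 0.1 w 0.132 g 59.5 F [ 0.3  0.1 -1.5]
```

```bash
python3 -m inch '[{"dx":0,"dy":0,"dz":0.001,"rx":0,"ry":0,"rz":0},{"dx":0,"dy":0,"dz":0.0015,"rx":0,"ry":0,"rz":0},{"dx":0,"dy":0,"dz":0.0015,"rx":0,"ry":0,"rz":0}]' >/dev/null; python3 go.py .6485 -.079 .108 -26
```

```text
t 17.65 pos [ 0.6498 -0.0796  0.1082] yaw -25.97 d/.8 [-0.0017  0.      0.0003] r/1.5 [-0.0001 -0.0005  0.0004] mm 1.0 deg 0.1 w 0.122 g 59.7 F [ 0.1 -0.8  0.3]
```

```bash
python3 -m inch '[{"dx":0,"dy":0,"dz":0.0008,"rx":0,"ry":0,"rz":0},{"dx":0,"dy":0,"dz":0.0008,"rx":0,"ry":0,"rz":0},{"dx":0,"dy":0,"dz":0.0008,"rx":0,"ry":0,"rz":0}]' >/dev/null; python3 go.py .6485 -.079 .108 -26
```

```text
t 17.95 pos [ 0.6499 -0.0796  0.1082] yaw -25.97 d/.8 [-0.0019  0.      0.0002] r/1.5 [-0.0001 -0.0006  0.0004] mm 2.0 deg 0.1 w 0.128 g 60.2 F [-2.1 -0.1  4.4]
```

```bash
python3 -m inch '[{"dx":0,"dy":0,"dz":0,"rx":0,"ry":0,"rz":0},{"dx":0,"dy":0,"dz":0,"rx":0,"ry":0,"rz":0},{"dx":0,"dy":0,"dz":0,"rx":0,"ry":0,"rz":0},{"dx":0,"dy":0,"dz":0,"rx":0,"ry":0,"rz":0}]' -0.2 >/dev/null; python3 go.py .6485 -.079 .108 -26; python3 -m inch '[{"dx":0,"dy":0,"dz":-0.02,"rx":0,"ry":0,"rz":0},{"dx":0,"dy":0,"dz":-0.06,"rx":0,"ry":0,"rz":0},{"dx":0,"dy":0,"dz":-0.11,"rx":0,"ry":0,"rz":0},{"dx":0,"dy":0,"dz":-0.15,"rx":0,"ry":0,"rz":0},{"dx":0,"dy":0,"dz":-0.15,"rx":0,"ry":0,"rz":0}]' >/dev/null; python3 go.py .45 -.3 .25 -26; python3 - <<'E'
from h import *
b=grab('side','side7.png')
cv2.imwrite('pics/crop7.png',cv2.resize(cv2.imread('pics/side7.png')[120:230,200:310],None,fx=5,fy=5,interpolation=2))
E
```

```text
t 18.35 pos [ 0.6493 -0.0794  0.1067] yaw -25.97 d/.8 [-0.0011 -0.0001 -0.0017] r/1.5 [0.0001 0.0004 0.0004] mm 2.0 deg 0.0 w 0.399 g 0.0 F [ 0.2 -0.6  0.5]
t 18.85 pos [ 0.6528 -0.0803  0.2362] yaw -25.96 d/.8 [-0.1075  0.3579 -0.0196] r/1.5 [-0.0019 -0.0086  0.0004] mm 299.0 deg 0.8 w 0.398 g 0.0 F [ 1.8 -0.   0.7]
```

View pics/crop7.png

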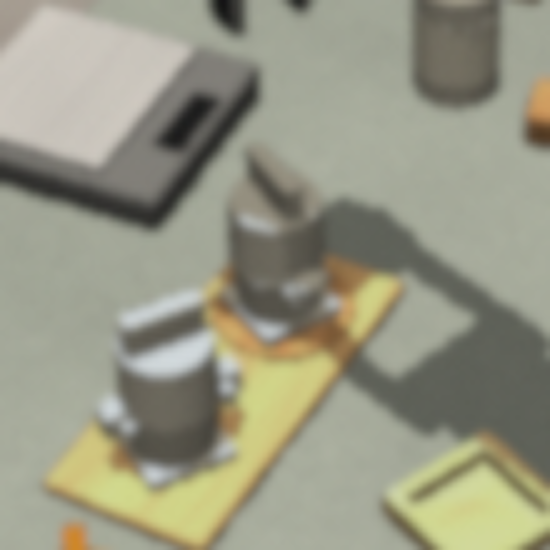

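The canister stands upright and closed on the coaster at (275,290), and the other canister at (165,400) is untouched. The gripper is clear, so I'm handing in the job.

```bash
python3 -c "
from h import *;print(ticket.job_done())"
```

```text
the job is handed in; nothing more can be done
None
```

I handed the job in at about 19 s on the robot clock: the pot is inside, the canister is locked and standing upright on the coaster, and the gripper is clear; the hand-in returned no verdict.

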